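Put the spice pot away in the third gap of the rack and run the gate back across it

TASK

The low sliding gate of the spice rack is in the way. With a fingertip, run the gate along its rail until the third gap counted from the left is clear, push the spice pot that stands on the front ledge upright all the way back into that third gap, then run the gate back until it covers the third gap again. Only push with the fingertips: do not pinch or lift anything, and leave the other things where they are.

Things in the scene. Friction and masses are not known exactly. Their poses are not given: they have to be found in the camera images.
- rack: wooden spice rack, fixed: a board 198 x 323 x 8 mm on 4 mm feet. Its upper face, 12 mm above the worktop, is the floor. Origin: at worktop height below the rail, midway between the ends; x to the back, y to the robot's left, z up. Board from x = -120 mm (front edge) to +78. In front of the rail (x = 0, let in flush, pots slide across it) is the open ledge; behind it are six gaps in a row.
- first_gap (a point): middle of the first (leftmost) gap, on the floor; rack x +29, y +130 mm. Gaps are 47 mm wide, 52 mm apart: gap k from the left has its middle at y = (3.5 - k) x 52 mm (third: +26). Walls between are 5 mm thick, 38 mm high above the floor, rounded noses at x = +4 mm; back wall 48 mm high, face at x = +54; end walls 46 mm high, reaching forward to x = -8.
- gate (a joint): steel gate on the rail, 96 mm wide (hides nearly two gaps), 4 mm thick, rising 29 mm above the floor. Value in m: 0 = left end, across first and second gap (middle at rack y = +104 mm), growing to the right (middle at y = 104 mm - value) up to 0.208. Stays where left, about 1 N friction. Third gap is clear at 0 to 0.006 or above 0.150, wholly covered at 0.054 to 0.102.
- gate_pull (a point): top of the gate's pull: an upright dark steel round bar, 9 mm across, standing 13 mm in front of the gate's middle plane, halfway along the gate, from 6 to 36 mm above the floor of the rack. Push it to the left or right from its side.
- pot: the spice pot to put away: white round jar with brass-coloured lid, 42 mm across, 74 mm tall, 0.10 to 0.20 kg, alone on the front ledge. Origin: centre of its underside; z up. Pushed at or below a third of its height it slides without tipping. All the way back in a gap it touches the back wall, its origin at rack x = +33 mm.
- stored_pot_a: a like pot, 41 mm across, 74 mm tall, already put away in the first, fifth or sixth gap; leave it. Origin: centre of its underside.
- stored_pot_b: another like pot, 41 mm across, 74 mm tall, already put away in the first, fifth or sixth gap; leave it. Origin: centre of its underside.
- tealight: a tea light in a tin cup, 38 mm across, 15 mm tall, in the first, fifth or sixth gap; leave it. Origin: centre of its underside.
- timer_1: round kitchen timer, 62 mm across, 52 mm tall, on the worktop behind the rack; leave it. Origin: centre of its underside.
- cork_a: bottle cork, 20 mm across, 26 mm tall, standing on the mat behind the rack; leave it. Origin: centre of its underside.

How it is judged:
On the way, in this order (a step that is already met when the one before it is completed fails the run):
1. the gate has been run clear of the third gap ((value of joint gate below 0.012 m or value of joint gate above 0.144 m)), for 0.2 s.
2. the pot stands all the way back in the third gap (x of pot in the frame of rack above 0.026 m and y of pot in the frame of rack between 0.02 and 0.032 m and angle between pot's own z axis and vertical below 0.1 rad), for 0.2 s.
At the end, for the whole second after the job is handed in: The pot stands upright (within 0.1 rad) and still on the floor of the rack in the third gap from the left, within 7 mm of touching the back wall, and the gate stands still across that gap, covering it but for at most 4 mm (joint value 0.050 to 0.106) (all of step 2 and z of pot in the frame of rack below 0.016 m and linear speed of pot below 0.02 m/s and value of joint gate between 0.05 and 0.106 m and velocity of joint gate between -0.01 and 0.01 m/s).
It fails at once if the pot is lifted more than 12 mm off the floor of the rack (z of pot in the frame of rack above 0.024 m).
It fails at once if the pot is tipped by more than 0.4 rad (angle between pot's own z axis and vertical above 0.4 rad).
It fails at once if the pot is pushed off the rack (z of pot in the frame of rack below 0.005 m).
It fails at once if another thing is moved by more than 15 mm (distance of any of stored_pot_a, stored_pot_b, tealight, timer_1, cork_a from where it was at the start of the episode above 0.015 m).
It also fails if it takes over 67 s, if anything falls off the work surface, if the arm or the gripper's body presses on something with over 40 N, if the wrist force passes 120 N, or if a joint passes its speed limit or range.

ROBOT

A 6-joint arm with a two-finger parallel gripper is mounted at the origin on a cart in front of the work surface, level with it; the furniture and walls round the work are solid. World frame = base frame: x ahead of the robot, y to its left, z up, the work surface at z = 0. Lengths are in m, angles in rad, forces in N, time in s.
With the tool pointing down it reaches from about 0.325 to 1 m from the base axis. Payload 5.1 kg.
Tool frame: the origin (TCP) lies at the very end of the fingers, on their centre line; the grasp point (between the pads) lies 19 mm behind it; z points along the fingers, y is the line along which they close (so a half turn about z gives the same grasp; the last joint's range is limited). The gripper opens to 85 mm and grips with 20 to 120 N. Pads are 22 mm wide; open, the fingers measure 114 mm over their backs; the gripper's body (76 mm by 85 mm) begins 54 mm behind the grasp point. The pads swing forward as they close: fully open they stand 13 mm farther back than shut.
Start: joints at [-1.202, 0.124, 1.65, -0, 1.367, -0.083], TCP at [0.284, -0.585, 0.231] pointing down, gripper open.
Joint ranges: [-2.61, 2.61], [-1.02, 2.33], [0.03, 2.71], [-1.35, 4.49], [0.32, 2.68], [-2.91, 2.91]. Speed limits (rad/s): [2.57, 2.57, 3.14, 3.14, 3.14, 3.14].

INTERFACE

Orientations are given as a rotation vector (axis times angle).
In Python, from plant import status, capture, manip gives the robot as it stands. The module is installed in compiled form; this text tells all that it offers.
- The arm moves only by the tool arm_command, never from a script. Its argument "steps" is one flat list of numbers, 7 for each row, row after row: the shift along the tool's x, y, z scaled (see below), then the turn, a rotation vector about the tool's x, y, z scaled (see below), then the opening, from -1 (shut) to 1 (fully open). In form: [tx, ty, tz, ax, ay, az, grip, tx, ty, tz, ax, ay, az, grip, ...]. A call has 1 to 20 rows; each row is the pose to reach, as a shift and turn from the pose commanded when the call began, along the tool's axes at that moment; what a row does not reach only later rows make up. The controller multiplies each number of a shift by 0.5 m and each number of a turn by 45 degrees. A row lasts 1/10 s, in which the tool goes at most 50 mm and 8.59 degrees, less where a joint would pass 70% of its speed; a pose out of reach is approached as far as the arm can. A call with a number of a shift or a turn outside -1 to 1 is refused whole. A call with a gripper value outside its range is refused whole. The fingers move at their own pace and stop on an object; "force" is the grip in N (left out, the last holds). Time passes only in rows, so rows that repeat a pose let the fingers close. It gives the time, the measured TCP pose, the force, the opening and the grip force at its end, in the units of the state.
- status.read_state(): the state, without advancing time (a new reading comes with each control period).
- capture(name): name is "scene" or "side" or "wrist"; returns a dict with "color" (480x640x3 uint8, red, green, blue), "mtx" (3x3 intrinsics, pixels), "view" (4x4, takes a point from world to camera coordinates); the wrist camera has in their place "tool_from_camera" (4x4, takes a point from camera to tool coordinates, whose origin is the TCP and whose axes are the flange's). Camera axes: x right, y down, z forward; pixel columns grow to the right and rows downward; lengths in m; the calibration is good to about 2 mm. A picture is of the moment at which its call begins: read the wrist's pose just before it. There is no depth.
- manip.close_job(): hands the job in; it is judged then, once.
The state is a dict: "t": time; "joint_positions": joint angles; "joint_velocities": joint speeds; "joint_efforts": joint torques, N m; "ee_pos": TCP position; "eef_rot": TCP orientation; "force": force on the tool from outside, world axes, zero at the start; "wrist_torque": the same for the moment, N m; "width": opening from 0.0 (shut) to 1.0 (fully open); "grasp_force": force on a finger pad.
Only numpy, scipy, OpenCV 4.12 (cv2) and the standard library are available. Lean on these libraries where they do the work, as an engineer would, in place of code of your own. Each camera call takes 0.05 s, during which the arm holds its last target. There are 200 camera calls.

## Working session

There is one attempt and no reset: what is moved stays moved. The work goes in short steps, Python scripts to look and compute and a tool call to move; the robot and the scene stay as the last step left them, time stands still between calls to the robot, and variables do not carry over. Pictures are saved under pics/ and viewed, at most 13 in all, crops included, and the job is handed in when it is done.

Besides the shell and the picture viewer there is one more tool, called after "Emit:" by a JSON object that holds its "op" and its "data", one argument or row to a line. arm_command: Moves the arm, as the interface text tells. Shifts and turns lie within -1 to 1; 1 stands for 0.5 m of shift or 45 degrees of turn. Its arguments: {"type":"object","properties":{"steps":{"type":"array"},"force":{"type":"number"}},"required":["steps"]}

```bash
mkdir -p pics; cat > h.py <<'E'
import numpy as np, cv2
from plant import status, capture, manip
def ray(c,u,v):
    V=np.array(c["view"]); R,t=V[:3,:3],V[:3,3]
    d=R.T@np.linalg.solve(np.array(c["mtx"]),[u,v,1.]); return -R.T@t,d
def onplane(c,u,v,z):
    o,d=ray(c,u,v); return o+d*(z-o[2])/d[2]
def proj(c,p):
    V=np.array(c["view"]); q=np.array(c["mtx"])@(V[:3,:3]@np.array(p)+V[:3,3]); return q[:2]/q[2]
E
python3 - <<'E'
from h import *
import pickle
s=status.read_state(); print(s["t"],s["ee_pos"],s["eef_rot"],s["width"])
for n in("scene","side"):
    c=capture(n); pickle.dump(c,open(n+".pkl","wb")); cv2.imwrite(f"pics/{n}0.png",c["color"][:,:,::-1]); print(n,np.round(c["mtx"],1).tolist(),np.round(c["view"],3).tolist())
E
```

```text
0.0 [ 0.2835479  -0.58420582  0.23006803] [-3.05974299e+00 -7.03234925e-01  4.27897912e-04] 0.9989046559532289
scene [[499.4, 0.0, 325.4], [0.0, 499.4, 235.4], [0.0, 0.0, 1.0]] [[0.884, -0.467, 0.022, -0.618], [-0.298, -0.6, -0.743, 0.183], [0.36, 0.65, -0.669, 0.731], [0.0, 0.0, 0.0, 1.0]]
side [[555.9, 0.0, 313.6], [0.0, 555.9, 235.1], [0.0, 0.0, 1.0]] [[-0.907, -0.42, 0.022, 0.507], [-0.238, 0.471, -0.85, 0.258], [0.346, -0.776, -0.527, 0.6], [0.0, 0.0, 0.0, 1.0]]
```

View pics/scene0.png

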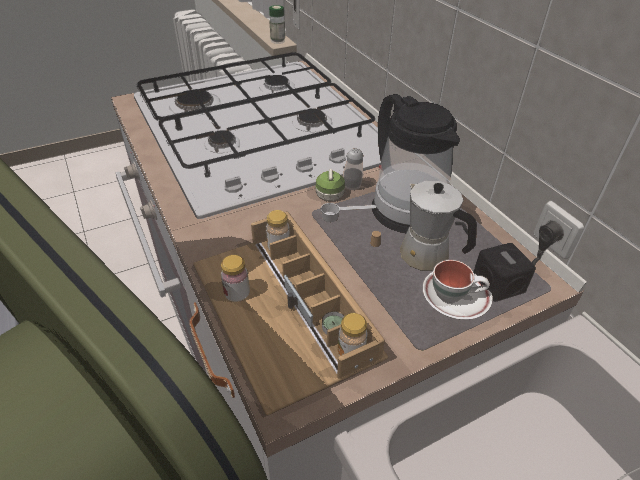

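View pics/side0.png

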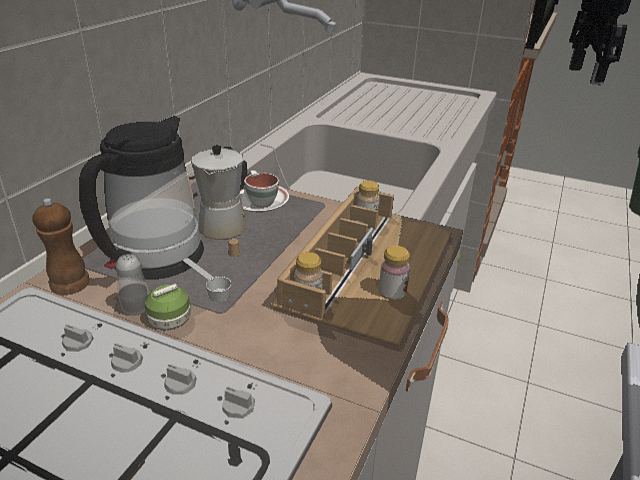

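The scene shows the rack from about (190,270) to (380,350). The pot's lid is at (233,264), the gate pull at (292,300), and the stored pots at (277,220) and (353,325). In the side view the pot is at (396,270) and the pull at about (368,243). I'll zoom in next.

```bash
python3 - <<'E'
import pickle,cv2
for n,(x0,y0,w,h) in {"scene":(180,200,210,210),"side":(260,170,210,185)}.items():
    im=pickle.load(open(n+".pkl","rb"))["color"][y0:y0+h,x0:x0+w,::-1]
    k=2.8
    im=cv2.resize(im,None,fx=k,fy=k,interpolation=cv2.INTER_CUBIC)
    for i in range(0,w,20): cv2.putText(im,str(x0+i),(int(i*k),8),0,.3,(0,0,255)); cv2.line(im,(int(i*k),10),(int(i*k),16),(0,0,255))
    for i in range(0,h,20): cv2.putText(im,str(y0+i),(0,int(i*k)+4),0,.3,(0,0,255)); cv2.line(im,(20,int(i*k)),(26,int(i*k)),(0,0,255))
    cv2.imwrite(f"pics/{n}_z.png",im)
E
```

```text
(no output)
```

View pics/scene_z.png

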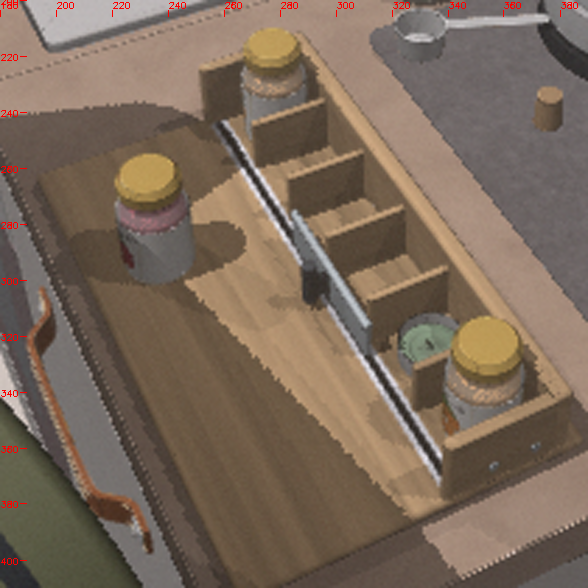

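View pics/side_z.png

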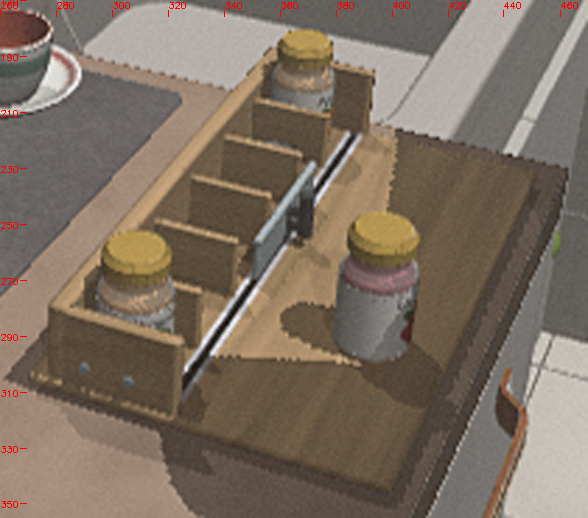

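The rack, the gate (pull near the third/fourth gap wall) and the pot are clear. Next I fit the rack pose from hand-read landmarks and triangulate the lids and pull.

```bash
cat > fit.py <<'E'
from h import *
import pickle
from scipy.optimize import least_squares
S,D=[pickle.load(open(n+".pkl","rb")) for n in("scene","side")]
L=[(S,443,437,-8,-161.5,58),(S,442,496,-8,-161.5,12),(S,202,70,-8,161.5,58),(S,38,184,-120,161.5,12),
(D,567,180,-120,-161.5,12),(D,388,492,-120,161.5,12),(D,180,345,-8,161.5,58),(D,180,415,-8,161.5,12),(D,374,72,-8,-161.5,58),(D,8,378,78,161.5,12),(S,222,122,0,153.5,12)]
def W(p,q):
    c,s=np.cos(p[2]),np.sin(p[2]); return np.array([p[0]+c*q[0]-s*q[1],p[1]+s*q[0]+c*q[1],q[2]])
def px(c,u,v): return np.array([(180 if c is S else 260)+u/2.8,(200 if c is S else 170)+v/2.8])
f=lambda p:np.concatenate([proj(c,W(p,np.array(q)/1000))-px(c,u,v) for c,u,v,*q in L])
r=least_squares(f,[.5,-.2,0],loss="soft_l1"); p=r.x
def R(w): c,s=np.cos(p[2]),np.sin(p[2]); d=w[:2]-p[:2]; return np.array([c*d[0]+s*d[1],-s*d[0]+c*d[1],w[2]])
def tri(a,b):
    A=[];B=[]
    for c,uv in((S,a),(D,b)):
        o,d=ray(c,*uv);d/=np.linalg.norm(d);M=np.eye(3)-np.outer(d,d);A.append(M);B.append(M@o)
    return np.linalg.lstsq(np.vstack(A),np.concatenate(B),rcond=None)[0]
E
python3 - <<'E'
from fit import *
print("rack",p,np.round(f(p).reshape(-1,2),1).tolist())
P={}
for n,c in(("S",S),("D",D)):
    h=cv2.cvtColor(c["color"],cv2.COLOR_RGB2HSV); m=cv2.inRange(h,(17,130,90),(32,255,255))
    k,_,st,ce=cv2.connectedComponentsWithStats(m)
    for i in range(1,k):
        if st[i,4]>120: print(n,st[i],ce[i].round(1))
# pull top (crop px read by eye), and gate top corners
for name,a,b in(("pull top",(313,248),(307,178)),("gate topleft",(295,211),(258,236)),("gate topright",(369,322),(313,163)),("pot lid centre",(149,173),(384,226))):
    w=tri(px(S,*a),px(D,*b)); print(name,w.round(4),"rack",(R(w)*1000).round(1))
E
```

```text
rack [ 0.55464973 -0.16038198  0.0076618 ] [[0.6, 3.9], [-0.4, 1.4], [-2.4, -2.7], [-1.3, -4.9], [-11.0, -3.4], [-0.1, -2.0], [-1.5, 0.5], [-2.5, 1.5], [0.4, -0.7], [4.9, -2.2], [-1.9, -1.0]]
S [221 255  23  18 279] [232.3 263.3]
S [342 314  24  20 379] [353.2 323.4]
D [361 181  18  11 132] [369.5 185.4]
D [384 246  25  19 301] [397.1 254.1]
D [296 252  25  20 320] [309.1 260.9]
pull top [ 0.5436 -0.1763  0.0582] rack [-11.1 -15.8  58.2]
gate topleft [ 0.5538 -0.1311  0.0414] rack [-0.6 29.3 41.4]
gate topright [ 0.555  -0.2232  0.0397] rack [ -0.1 -62.9  39.7]
pot lid centre [ 0.4774 -0.1067  0.0851] rack [-76.8  54.2  85.1]
```

```bash
python3 - <<'E'
s=open("fit.py").read()
a=s.index("L=[");b=s.index("def W")
s=s[:a]+'''L=[(S,443,437,-8,-161.5,58),(S,442,496,-8,-161.5,12),(S,202,70,-8,161.5,58),(S,222,122,0,153.5,12),
(D,180,345,-8,161.5,58),(D,180,415,-8,161.5,12),(D,374,72,-8,-161.5,58),(D,354,135,0,-153.5,12)]
L+=[(S,u,v,4,104-52*i,50) for i,(u,v) in enumerate([(250,122),(288,178),(327,236),(367,298),(413,362)])]
L+=[(D,u,v,4,104-52*i,50) for i,(u,v) in enumerate([(200,288),(238,243),(272,193),(302,153),(330,112)])]
'''+s[b:]
open("fit.py","w").write(s)
E
python3 - <<'E'
from fit import *
print("rack",p,np.round(f(p).reshape(-1,2),1).tolist())
for M in (S,D):
    q=least_squares(lambda p:np.concatenate([proj(c,W(p,np.array(q)/1000))-px(c,u,v) for c,u,v,*q in L if c is M]),p,loss="soft_l1").x; print(q)
for name,a,b in(("pull top",(313,248),(307,178)),("gate topleft",(295,211),(258,236)),("gate topright",(369,322),(313,163)),("pot lid centre",(149,173),(384,226)),("potA",(272,46),(136,248)),("potB",(487,341),(306,43))):
    w=tri(px(S,*a),px(D,*b)); print(name,w.round(4),"rack",(R(w)*1000).round(1))
# pot from ellipse of lid: mask centroids approx top disc + side; intersect at z=.082
print((R(onplane(S,232.3,263.3,.081))*1000).round(1),(R(onplane(D,397.1,254.1,.081))*1000).round(1))
E
```

```text
rack [ 0.55454744 -0.16254338  0.00948189] [[1.5, 5.1], [0.5, 2.6], [-2.2, -1.9], [-1.6, -0.2], [-0.6, -0.3], [-1.6, 0.7], [0.6, -1.3], [-0.1, -0.8], [0.1, 0.4], [-0.8, -0.5], [-1.0, -0.5], [-0.3, -0.1], [-0.4, 1.7], [0.2, 0.4], [-0.3, -1.4], [-0.6, 0.2], [-0.4, -0.3], [-0.5, 0.7]]
[ 0.55585746 -0.1617158   0.00190539]
[ 0.5539583  -0.16256873  0.01257839]
pull top [ 0.5436 -0.1763  0.0582] rack [-11.1 -13.7  58.2]
gate topleft [ 0.5538 -0.1311  0.0414] rack [-0.4 31.5 41.4]
gate topright [ 0.555  -0.2232  0.0397] rack [ -0.1 -60.7  39.7]
pot lid centre [ 0.4774 -0.1067  0.0851] rack [-76.6  56.5  85.1]
potA [ 0.5841 -0.0339  0.0831] rack [ 30.7 128.4  83.1]
potB [ 0.587  -0.2913  0.0827] rack [  31.3 -129.1   82.7]
[-77.2  58.4  81. ] [-78.5  59.2  81. ]
```

Rack origin is about (0.5546, -0.162), yaw about 0.5°. The pull is at rack y ≈ -14 (gate ≈ 0.118) and the pot at rack (-77, 57). I'll move above the spot left of the pull with the fingers shut.

Emit:
{"op": "arm_command", "data": {
  "steps": [0.836, -0.57, 0.16, 0, 0, 0.563, -1, 0.836, -0.57, 0.16, 0, 0, 0.563, -1, 0.836, -0.57, 0.16, 0, 0, 0.563, -1, 0.836, -0.57, 0.16, 0, 0, 0.563, -1, 0.836, -0.57, 0.16, 0, 0, 0.563, -1, 0.836, -0.57, 0.16, 0, 0, 0.563, -1, 0.836, -0.57, 0.16, 0, 0, 0.563, -1, 0.836, -0.57, 0.16, 0, 0, 0.563, -1, 0.836, -0.57, 0.16, 0, 0, 0.563, -1, 0.836, -0.57, 0.16, 0, 0, 0.563, -1, 0.836, -0.57, 0.16, 0, 0, 0.563, -1, 0.836, -0.57, 0.16, 0, 0, 0.563, -1, 0.836, -0.57, 0.16, 0, 0, 0.563, -1, 0.836, -0.57, 0.16, 0, 0, 0.563, -1, 0.836, -0.57, 0.16, 0, 0, 0.563, -1, 0.836, -0.57, 0.16, 0, 0, 0.563, -1]
}}

```text
t: 1.7
ee_pos: [0.5351, -0.147, 0.1516]
eef_rot: [3.141, 0.012, 0.001]
force: [-0.3, -0.4, -0.4]
width: -0.001
grasp_force: 0.0
```

```bash
python3 - <<'E'
from h import *
s=status.read_state(); print(s["t"],s["ee_pos"],s["eef_rot"],s["width"],s["force"])
c=capture("wrist"); im=c["color"][:,:,::-1].copy(); cv2.imwrite("pics/w1.png",im); print(np.round(c["tool_from_camera"],3).tolist(),np.round(c["mtx"],1).tolist())
E
```

```text
1.7 [ 0.53509085 -0.1470103   0.15159787] [3.14134419e+00 1.21152290e-02 6.17014074e-04] -0.0009043439058848671 [-0.34785423 -0.35826571 -0.38388502]
[[0.0, -0.958, -0.286, 0.072], [1.0, 0.0, 0.0, 0.001], [-0.0, -0.286, 0.958, -0.143], [0.0, 0.0, 0.0, 1.0]] [[348.8, 0.0, 319.5], [0.0, 348.8, 246.8], [0.0, 0.0, 1.0]]
```

View pics/w1.png

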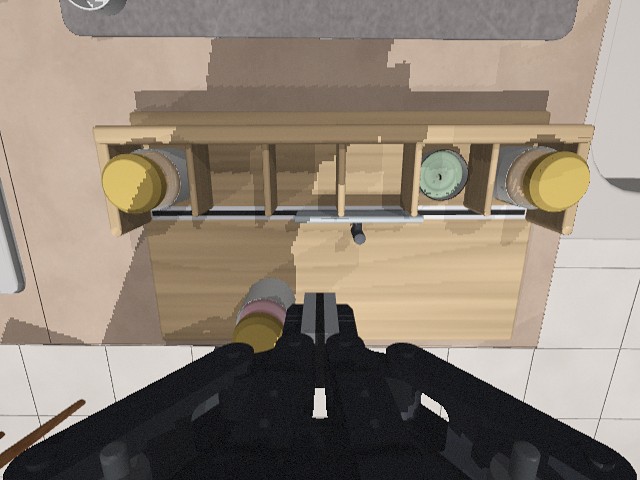

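The wrist view shows the pull top at (359,240), the gate's top edge spanning (297–424, 218), and the wall nose tops near (194,214), (268,214), (341,214), (415,214) and (490,214). The third gap is at columns 270–338. I'll refine from these.

```bash
cat > wr.py <<'E'
from h import *
from scipy.spatial.transform import Rotation as Ro
def wview(c,s):
    T=np.eye(4);T[:3,:3]=Ro.from_rotvec(s["eef_rot"]).as_matrix();T[:3,3]=s["ee_pos"]
    c["view"]=np.linalg.inv(T@np.array(c["tool_from_camera"])); return c
E
python3 - <<'E'
from wr import *
s=status.read_state(); c=wview(capture("wrist"),s)
for u in(194,268,341,415,490): print("nose",onplane(c,u,214,.05).round(4))
print("endtops",onplane(c,117,234,.058).round(4),onplane(c,570,234,.058).round(4))
print("pull",onplane(c,359,239,.048).round(4),"gate L/R top",onplane(c,297,219,.041).round(4),onplane(c,424,219,.041).round(4))
print("rail",onplane(c,152,212,.012).round(4),onplane(c,526,212,.012).round(4),"front",onplane(c,330,342,.012).round(4))
E
```

```text
nose [ 0.558  -0.0584  0.05  ]
nose [ 0.5585 -0.1111  0.05  ]
nose [ 0.5589 -0.1632  0.05  ]
nose [ 0.5594 -0.2159  0.05  ]
nose [ 0.5598 -0.2694  0.05  ]
endtops [ 0.5449 -0.006   0.058 ] [ 0.5476 -0.3237  0.058 ]
pull [ 0.54  -0.177  0.048] gate L/R top [ 0.5531 -0.1312  0.041 ] [ 0.5539 -0.2255  0.041 ]
rail [ 0.5517 -0.0102  0.012 ] [ 0.5543 -0.3177  0.012 ] front [ 0.4315 -0.1586  0.012 ]
```

Emit:
{"op": "arm_command", "data": {
  "steps": [0, 0, 0.1, 0, 0, 0, -1, 0, 0, 0.19, 0, 0, 0, -1, 0, 0, 0.248, 0, 0, 0, -1, 0, 0, 0.248, 0, 0, 0, -1, 0, 0, 0.248, 0, 0, 0, -1, 0, 0.01, 0.248, 0, 0, 0, -1, 0, 0.02, 0.248, 0, 0, 0, -1, 0, 0.03, 0.248, 0, 0, 0, -1, 0, 0.04, 0.248, 0, 0, 0, -1, 0, 0.05, 0.248, 0, 0, 0, -1, 0, 0.06, 0.248, 0, 0, 0, -1, 0, 0.07, 0.248, 0, 0, 0, -1, 0, 0.08, 0.248, 0, 0, 0, -1, 0, 0.09, 0.248, 0, 0, 0, -1, 0, 0.1, 0.248, 0, 0, 0, -1, 0, 0.105, 0.248, 0, 0, 0, -1, 0, 0.11, 0.248, 0, 0, 0, -1, 0, 0.11, 0.248, 0, 0, 0, -1, 0, 0.11, 0.248, 0, 0, 0, -1]
}}

```text
t: 3.7
ee_pos: [0.5358, -0.201, 0.0272]
eef_rot: [3.141, 0.015, -0.0]
force: [-0.1, -0.1, 0.0]
width: -0.001
grasp_force: 0.0
```

```bash
python3 - <<'E'
from wr import *
s=status.read_state(); print(s["t"],s["ee_pos"],s["force"])
c=capture("wrist"); cv2.imwrite("pics/w2.png",c["color"][:,:,::-1])
c=capture("side"); cv2.imwrite("pics/s2.png",c["color"][:,:,::-1])
E
```

```text
3.7 [ 0.53579411 -0.20095241  0.02720939] [-0.09460385 -0.11673828  0.01874276]
```

View pics/w2.png

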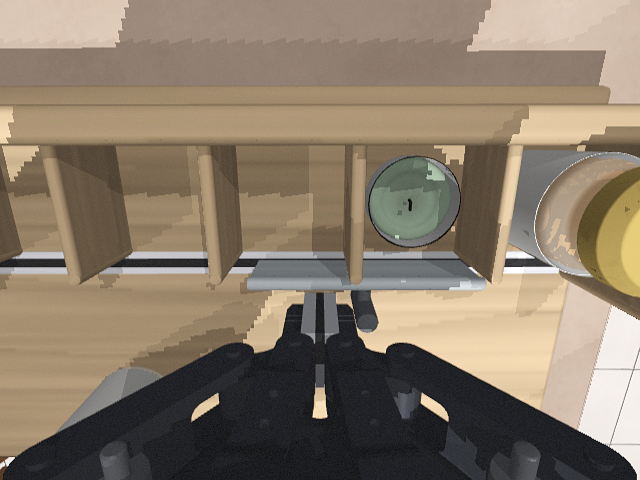

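The gate's left end is now at (248,288), right of the third wall's nose at (215,282). Third gap is clear. Quick numeric check.

```bash
python3 - <<'E'
from wr import *
s=status.read_state(); c=wview(capture("wrist"),s)
print("nose3",onplane(c,215,283,.05).round(4),"gateL/R",onplane(c,247,284,.041).round(4),onplane(c,486,284,.041).round(4),"pull",onplane(c,367,325,.048).round(4))
E
```

```text
nose3 [ 0.5577 -0.1629  0.05  ] gateL/R [ 0.5536 -0.1728  0.041 ] [ 0.5546 -0.2685  0.041 ] pull [ 0.5396 -0.2207  0.048 ]
```

Emit:
{"op": "arm_command", "data": {
  "steps": [0, -0.015, 0, 0, 0, 0, -1, 0, -0.02, -0.1, 0, 0, 0, -1, 0, -0.02, -0.2, 0, 0, 0, -1, 0, -0.02, -0.28, 0, 0, 0, -1, -0.1, -0.1, -0.28, 0, 0.1, 0, -0.3, -0.22, -0.191, -0.28, 0, 0.178, 0, -0.3, -0.22, -0.191, -0.28, 0, 0.178, 0, -0.3, -0.22, -0.191, -0.28, 0, 0.178, 0, -0.3, -0.22, -0.191, -0.28, 0, 0.178, 0, -0.3, -0.22, -0.191, -0.28, 0, 0.178, 0, -0.3, -0.22, -0.191, -0.28, 0, 0.178, 0, -0.3]
}}

```text
t: 4.95
ee_pos: [0.4259, -0.1069, 0.1677]
eef_rot: [-3.133, -0.015, -0.22]
force: [0.7, -0.2, -0.4]
width: 0.348
grasp_force: 0.0
```

```bash
python3 - <<'E'
from wr import *
s=status.read_state(); print(s["t"],s["ee_pos"],s["eef_rot"],s["width"])
c=capture("wrist"); cv2.imwrite("pics/w3.png",c["color"][:,:,::-1]); c=wview(c,s)
h=cv2.cvtColor(c["color"],cv2.COLOR_RGB2HSV); m=cv2.inRange(h,(17,130,90),(32,255,255))
k,_,st,ce=cv2.connectedComponentsWithStats(m)
for i in range(1,k):
    if st[i,4]>300: print(st[i],ce[i].round(1),onplane(c,*ce[i],.085).round(4))
E
```

```text
4.95 [ 0.42592591 -0.10694658  0.16772951] [-3.13330825 -0.01469766 -0.21955227] 0.3481916825670829
[176   0  58  59 905] [211.5  37.6] [ 0.5736 -0.0393  0.085 ]
[ 579    0   61   58 1123] [599.   36.1] [ 0.5768 -0.2811  0.085 ]
[ 291  170   54   54 2253] [317.4 196.7] [ 0.4759 -0.1063  0.085 ]
```

View pics/w3.png

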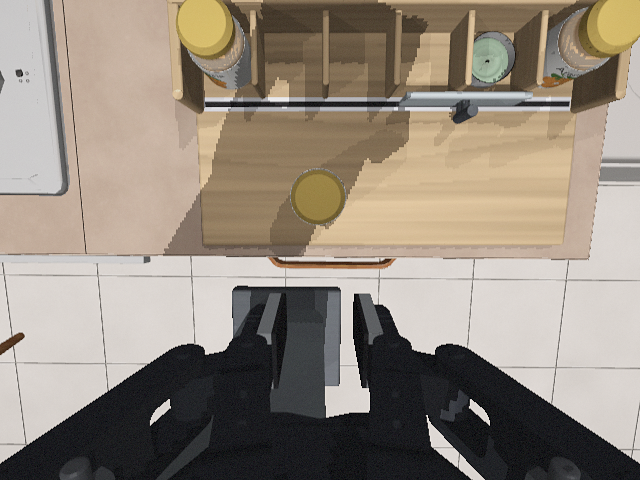

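The pot's lid is at (317,197), centred between the fingers and ahead of them. The third gap is at columns 328–396 and is clear. I'll descend and push diagonally, cradling the pot.

Emit:
{"op": "arm_command", "data": {
  "steps": [-0.05, 0, 0.08, 0, 0, 0, -0.3, -0.051, 0, 0.16, 0, 0, 0, -0.3, -0.051, 0, 0.23, 0, 0, 0, -0.3, -0.051, 0, 0.28, 0, 0, 0, -0.3, -0.051, 0, 0.28, 0, 0, 0, -0.3, -0.03, 0, 0.283, 0, 0, 0, -0.3, -0.01, 0, 0.286, 0, 0, 0, -0.3, 0.008, 0.001, 0.288, 0, 0, 0, -0.3, 0.019, 0.007, 0.29, 0, 0, 0, -0.3, 0.03, 0.013, 0.291, 0, 0, 0, -0.3, 0.04, 0.019, 0.293, 0, 0, 0, -0.3, 0.051, 0.026, 0.294, 0, 0, 0, -0.3, 0.062, 0.032, 0.296, 0, 0, 0, -0.3, 0.073, 0.038, 0.297, 0, 0, 0, -0.3, 0.084, 0.045, 0.299, 0, 0, 0, -0.3, 0.094, 0.051, 0.3, 0, 0, 0, -0.3, 0.105, 0.057, 0.302, 0, 0, 0, -0.3, 0.116, 0.063, 0.303, 0, 0, 0, -0.3, 0.116, 0.063, 0.303, 0, 0, 0, -0.3]
}}

```text
t: 6.9
ee_pos: [0.5048, -0.1377, 0.0256]
eef_rot: [-3.134, -0.015, -0.221]
force: [-0.4, -0.9, 0.4]
width: 0.354
grasp_force: 0.1
```

```bash
python3 - <<'E'
from wr import *
s=status.read_state(); print(s["t"],s["ee_pos"],s["eef_rot"],s["width"],s["force"])
c=capture("wrist"); cv2.imwrite("pics/w4.png",c["color"][:,:,::-1]); c=wview(c,s)
h=cv2.cvtColor(c["color"],cv2.COLOR_RGB2HSV); m=cv2.inRange(h,(17,130,60),(32,255,255))
k,_,st,ce=cv2.connectedComponentsWithStats(m)
for i in range(1,k):
    if st[i,4]>300: print(st[i],ce[i].round(1),onplane(c,*ce[i],.085).round(4))
E
```

```text
6.9 [ 0.50480588 -0.13774732  0.02564765] [-3.13365886 -0.01483082 -0.22092263] 0.35392839632633033 [-0.38867119 -0.8621125   0.41899555]
[  0  65  13  78 681] [  4.8 104.4] [ 0.5782 -0.0584  0.085 ]
[  256   227   129   127 12307] [320.2 290.6] [ 0.5303 -0.1389  0.085 ]
```

View pics/w4.png

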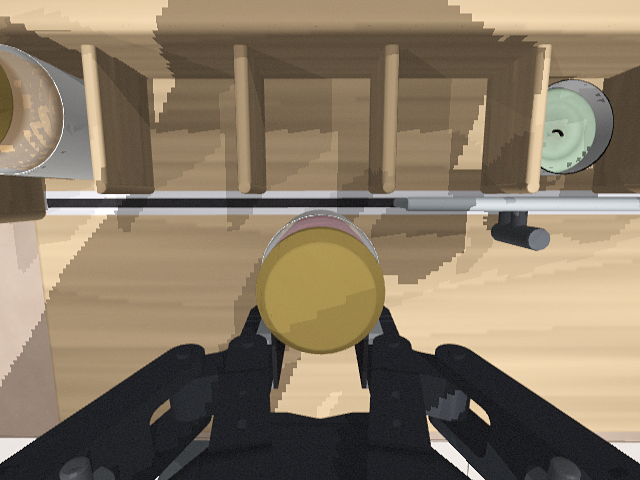

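The pot's lid is at (320,290), lined up with the third gap (noses at 244 and 390, middle 317), and the gate end at 395 is clear of it. Next I push on cradled, back off, shut the fingers, then push fully home.

Emit:
{"op": "arm_command", "data": {
  "steps": [0.011, -0.002, 0.0015, 0, 0, 0, -0.3, 0.022, -0.002, 0.003, 0, 0, 0, -0.3, 0.033, -0.002, 0.0045, 0, 0, 0, -0.3, 0.044, -0.002, 0.006, 0, 0, 0, -0.3, 0.055, -0.002, 0.0075, 0, 0, 0, -0.3, 0.065, -0.002, 0.009, 0, 0, 0, -0.3, 0.065, -0.002, 0.009, 0, 0, 0, -0.3, 0.03, -0.002, 0.004, 0, 0, 0, -0.3, 0.01, -0.001, 0.001, 0, 0, 0, -0.3, 0.01, -0.001, 0.001, 0, 0, 0, -1, 0.01, -0.001, 0.001, 0, 0, 0, -1, 0.01, -0.001, 0.001, 0, 0, 0, -1, 0.01, -0.001, 0.001, 0, 0, 0, -1, 0.03, -0.001, 0.004, 0, 0, 0, -1, 0.05, -0.001, 0.007, 0, 0, 0, -1, 0.06, -0.001, 0.008, 0, 0, 0, -1, 0.07, -0.001, 0.01, 0, 0, 0, -1, 0.08, -0.001, 0.011, 0, 0, 0, -1, 0.09, -0.001, 0.0125, 0, 0, 0, -1, 0.095, -0.001, 0.013, 0, 0, 0, -1]
}}

```text
t: 8.95
ee_pos: [0.5522, -0.1362, 0.0254]
eef_rot: [-3.133, -0.015, -0.219]
force: [-1.4, -0.7, -0.4]
width: -0.003
grasp_force: 0.3
```

```bash
cat > pot.py <<'E'
from wr import *
import sys
s=status.read_state(); print(s["t"],s["ee_pos"],s["width"],s["force"])
c=capture("wrist"); cv2.imwrite("pics/%s.png"%sys.argv[1],c["color"][:,:,::-1]); c=wview(c,s)
h=cv2.cvtColor(c["color"],cv2.COLOR_RGB2HSV); m=cv2.inRange(h,(17,130,60),(32,255,255))
k,_,st,ce=cv2.connectedComponentsWithStats(m)
for i in range(1,k):
    if st[i,4]>300: print(st[i],ce[i].round(1),onplane(c,*ce[i],.085).round(4))
E
python3 pot.py w5
```

```text
8.95 [ 0.5521744  -0.13620154  0.02544352] -0.0030475260804669613 [-1.42841137 -0.6755194  -0.41681378]
[  253   205   130   129 10923] [318.5 268.7] [ 0.5839 -0.1368  0.085 ]
[   0  212   37  106 2076] [ 17.5 262.5] [ 0.5848 -0.0554  0.085 ]
```

Emit:
{"op": "arm_command", "data": {
  "steps": [0.004, 0, 0.0005, 0, 0, 0, -1, 0.008, 0, 0.001, 0, 0, 0, -1, 0.01, 0, 0.0015, 0, 0, 0, -1, 0.01, 0, 0.0015, 0, 0, 0, -1, 0.01, 0, 0.0015, 0, 0, 0, -1]
}}

```text
t: 9.5
ee_pos: [0.5559, -0.1361, 0.0253]
eef_rot: [-3.133, -0.015, -0.216]
force: [-4.7, -0.4, 2.7]
width: -0.001
grasp_force: 2.5
```

```bash
python3 pot.py w6
```

```text
9.5 [ 0.55587803 -0.13612599  0.02531946] -0.0011943738240930203 [-4.69139155 -0.3934091   2.66902303]
[  253   207   131   128 10715] [318.7 270.5] [ 0.5873 -0.1368  0.085 ]
[   0  225   38  106 2080] [ 18.2 274. ] [ 0.5855 -0.0553  0.085 ]
```

View pics/w6.png

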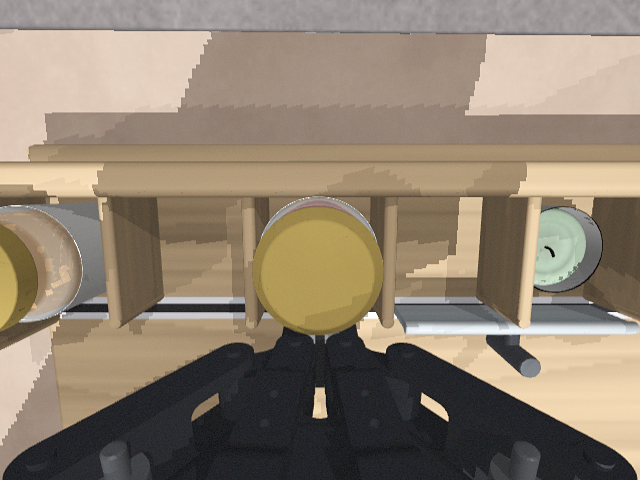

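The pot touches the back wall in the third gap: lid at (319,270), contact force 4.7 N, rack x ≈ 33. The pull is at (530,367). I'll back off and go to the right of the pull.

Emit:
{"op": "arm_command", "data": {
  "steps": [-0.03, 0, -0.004, 0, 0, 0, -1, -0.099, 0, -0.014, 0, 0, 0, -1, -0.085, 0, -0.11, 0, 0, 0, -1, -0.066, 0, -0.252, 0, 0, 0, -1, -0.066, 0, -0.252, 0, 0, 0, -1, -0.04, 0.12, -0.25, 0, -0.1, 0, -1, -0.007, 0.24, -0.243, 0, -0.178, 0, -1, -0.007, 0.24, -0.243, 0, -0.178, 0, -1, -0.007, 0.24, -0.243, 0, -0.178, 0, -1, -0.007, 0.24, -0.243, 0, -0.178, 0, -1, -0.007, 0.24, -0.243, 0, -0.178, 0, -1]
}}

```text
t: 10.65
ee_pos: [0.5372, -0.2554, 0.1451]
eef_rot: [-3.141, -0.016, 0.0]
force: [-0.3, 0.0, -0.3]
width: -0.0
grasp_force: 0.0
```

```bash
python3 pot.py w7; python3 -c "
from h import *
print(status.read_state()['eef_rot'])"
```

```text
10.65 [ 0.53722512 -0.25540118  0.14505872] -8.656426254054416e-05 [-0.2748016   0.00993774 -0.31517221]
[  84  150   69   64 3395] [117.9 181.1] [ 0.5871 -0.1398  0.085 ]
[ 351  155   62   61 2460] [380.1 181.4] [ 0.5885 -0.2909  0.085 ]
[-3.14116296e+00 -1.65054462e-02  1.48064968e-04]
```

View pics/w7.png

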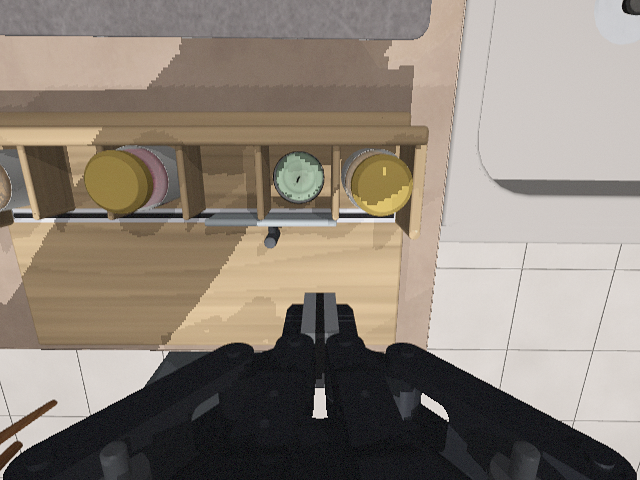

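Pot is home, lid at (118,181). The pull at (271,240) is left of the fingers. Descend and run the gate left.

Emit:
{"op": "arm_command", "data": {
  "steps": [-0.0035, 0, 0.09, 0, 0, 0, -1, -0.0035, 0, 0.18, 0, 0, 0, -1, -0.0035, 0, 0.236, 0, 0, 0, -1, -0.0035, 0, 0.236, 0, 0, 0, -1, -0.0035, -0.015, 0.236, 0, 0, 0, -1, -0.0035, -0.028, 0.236, 0, 0, 0, -1, -0.0035, -0.041, 0.236, 0, 0, 0, -1, -0.0035, -0.054, 0.236, 0, 0, 0, -1, -0.0035, -0.067, 0.236, 0, 0, 0, -1, -0.0035, -0.08, 0.236, 0, 0, 0, -1, -0.0035, -0.093, 0.236, 0, 0, 0, -1, -0.0035, -0.106, 0.236, 0, 0, 0, -1, -0.0035, -0.119, 0.236, 0, 0, 0, -1, -0.0035, -0.132, 0.236, 0, 0, 0, -1, -0.0035, -0.145, 0.236, 0, 0, 0, -1, -0.0035, -0.158, 0.236, 0, 0, 0, -1, -0.0035, -0.171, 0.236, 0, 0, 0, -1, -0.0035, -0.184, 0.236, 0, 0, 0, -1, -0.0035, -0.193, 0.236, 0, 0, 0, -1, -0.0035, -0.197, 0.236, 0, 0, 0, -1]
}}

```text
t: 12.7
ee_pos: [0.5348, -0.1573, 0.0273]
eef_rot: [-3.141, -0.016, 0.0]
force: [0.3, -0.9, -0.1]
width: 0.001
grasp_force: 0.4
```

Emit:
{"op": "arm_command", "data": {
  "steps": [0, 0, 0, 0, 0, 0, -1, 0, 0.015, 0, 0, 0, 0, -1, 0, 0.03, 0, 0, 0, 0, -1, 0, 0.03, -0.1, 0, 0, 0, -1, 0, 0.03, -0.2, 0, 0, 0, -1, 0, 0.03, -0.24, 0, 0, 0, -1, 0, 0.03, -0.24, 0, 0, 0, -1, 0, 0.03, -0.24, 0, 0, 0, -1]
}}

```text
t: 13.5
ee_pos: [0.5349, -0.1734, 0.1473]
eef_rot: [3.141, 0.014, 0.0]
force: [-0.1, 0.3, 0.1]
width: 0.0
grasp_force: 0.0
```

```bash
python3 pot.py w8
```

```text
13.5 [ 0.5348838  -0.17344899  0.14725029] 0.0003616475856428726 [-0.12433234  0.27002813  0.13982   ]
[ 225  148   63   63 3077] [255.9 178.6] [ 0.5869 -0.1372  0.085 ]
[ 484  151   67   62 1164] [505.9 177.1] [ 0.5891 -0.2824  0.085 ]
[  53  152   67   63 1211] [ 98.6 179.3] [ 0.5856 -0.0457  0.085 ]
```

View pics/w8.png

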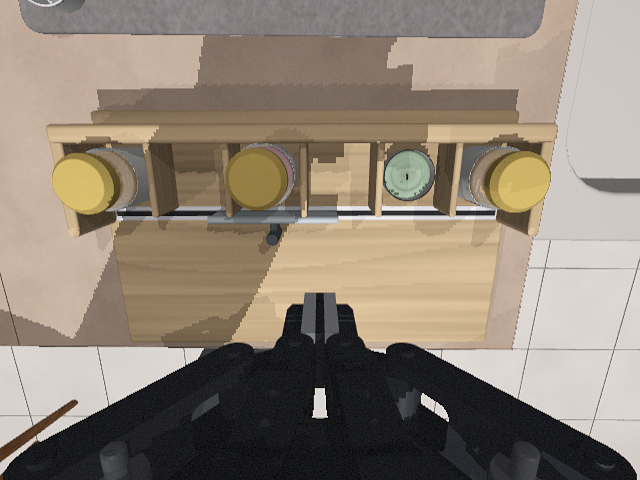

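The gate spans columns 208–338 and covers the third gap (noses at 229 and 305). The pot's lid is at (256,179) inside the gap, and everything else is in place, so I'm handing in.

```bash
python3 -c "
from plant import manip
print(manip.close_job())"
```

```text
the job is handed in; nothing more can be done
None
```

I handed the job in at about 13.5 s. The pot stands against the back wall of the third gap, the gate is back across that gap, and nothing else visibly moved; the hand-in returned no verdict.

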